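Clamp a rubber mould in the bench press and set its heat

ROBOT

A 6-joint arm with a two-finger parallel gripper is mounted at the origin on the work surface. World frame = base frame: x ahead of the robot, y to its left, z up, the work surface at z = 0. Lengths are in m, angles in rad, forces in N, time in s.
With the tool pointing down it reaches from about 0.35 to 0.85 m from the base axis. Payload 8.1 kg.
Tool frame: the origin (TCP) lies on the centre line of the jaws, within the pads' length; the fingertips stand 22 mm ahead of it and the grasp point (between the pads) lies 3 mm ahead of it; z points along the fingers, y is the line along which they close (so a half turn about z gives the same grasp; the last joint's range is limited). The gripper opens to 93 mm and grips with 3 to 60 N. Pads are 15 mm wide; open, the fingers measure 128 mm over their backs; the gripper's body (75 mm by 188 mm) begins 65 mm behind the grasp point.
Start: joints at [-1.288, 0.13, 1.488, -0, 1.523, -0.085], TCP at [0.216, -0.56, 0.241] pointing down, gripper open.
Joint ranges: [-2.96, 2.96], [-0.89, 2.26], [0.02, 2.5], [-1.34, 4.48], [0, 2.73], [-2.66, 2.66]. Speed limits (rad/s): [2.39, 2.39, 2.79, 3.14, 3.14, 3.14].

INTERFACE

Orientations are given as a rotation vector (axis times angle).
In Python, from plant import robot gives the robot as it stands.
- The arm moves only by the shell command python3 inch.py [FORCE], which reads ROWS from standard input. ROWS is a JSON object whose key "steps" holds a list of rows, 1 to 20 of them, each of 5 numbers: the finger opening in m, then dx, dy, dz in shares of the most that a row can go, 1 being 50 mm, then a turn about the tool's z in units of 0.1 rad; each row shifts and turns the commanded pose from where the row before left it, along the tool's axes as they then stand; what a row does not reach is not made up. A row lasts 1/10 s, in which the tool goes at most 0.05 m and 0.15 rad, less where a joint would pass 70% of its speed; a pose out of reach is approached as far as the arm can. The fingers move at their own pace and stop on an object; FORCE is the grip in N (left out, the last holds). Time passes only in rows, so rows that do not move let the fingers close. It prints the time, the measured TCP pose, the force, the opening and the grip force at its end. Input that does not fit is refused with a message, and nothing moves.
- robot.read_state(): the state, without advancing time (a new reading comes with each control period).
- robot.read_camera(name): name is "scene" or "top" or "wrist"; returns a dict with "image" (400x640x3 uint8, red, green, blue), "fx", "fy", "cx", "cy" (pixels), "R" (3x3) and "t" (3): a world point X has camera coordinates R X + t. Camera axes: x right, y down, z forward; pixel columns grow to the right and rows downward; lengths in m; the calibration is good to about 2 mm. The wrist camera is an equidistant fisheye: a pixel r from the principal point sees the ray r / f radians off the axis. A picture is of the moment at which its call begins. There is no depth.
- robot.close_job(): hands the job in; it is judged then, once.
The state is a dict: "t": time; "q": joint angles; "dq": joint speeds; "joint_torque": joint torques, N m; "tool_pos": TCP position; "orientation": TCP orientation; "force": force on the tool from outside, world axes, zero at the start; "wrist_torque": the same for the moment, N m; "opening": finger opening in m; "gripper_force": force on a finger pad.
Only numpy, scipy, OpenCV 4.12 (cv2) and the standard library are available. Lean on these libraries where they do the work, as an engineer would, in place of code of your own. Each camera call takes 0.05 s, during which the arm holds its last target. There are 200 camera calls.

TASK

A rubber mould is waiting between the platens of the mould press. Fit the loose crank onto the square end of the press screw and wind it clockwise until the upper platen is clamped down tight on the mould, then turn the heat selector clockwise to the click position marked with the triangle. Leave the crank sitting fully home on the screw, and leave the mould and everything else on the bench where it is.

Things in the scene. Friction and masses are not known exactly. Their poses are not given: they have to be found in the camera images.
- press: Fixed grey mould press; origin on the bench under the screw's axis, x away from the operator, z up. Base 200 mm deep (x), 220 wide (y), 70 high; two 22 mm columns at y -85 and +85 carry a crossbar (55 mm deep, y -108 to +108, z 188 to 216, nuts to 230). Console at y -110 to -270 mm, its top sloping 20 degrees down towards -x, with the selector at x -25, y -190, z 72 mm.
- ram: Upper platen, a dark steel plate 130 x 130 x 18 mm; origin at the centre of its lower face, z up. It goes down with the screw, 5 mm a turn. Fully open its lower face is 138.5 mm above the bench; the mould's top is at 120 mm.
- screw (a joint): Angle of the press screw, rad; grows clockwise seen from above, lowering the platen 5 mm a turn. 0 = fully open. The platen touches the mould at about 23.2 rad, the squeeze then grows about 30 N per 0.1 rad, hard stop at 23.88 rad. It starts 2 to 2.7 turns short of touching. Friction (0.12 N m) holds it where it is left.
- square_end (a point): On the screw's axis at the shoulder (a 30 mm collar) below its square end; z up, x and y square to the flats. It turns and sinks with the screw; 250 mm above the bench when fully open. The square is 16 mm across flats, stands 25 mm above the shoulder and its top 3 mm taper to 11 mm.
- crank: Loose dark steel crank, about 0.37 kg, lying flat, handle up. Origin: centre of the hub's underside, on the axis of its square through-hole; x along the arm to the handle, z up. Hub 30 x 30 x 34 mm high, flats square to x and y; hole 17.6 mm square, parallel to them (fits the screw four ways). Arm 24 wide, 8 thick, at the underside, ends 82 mm from the axis. Home = underside on the shoulder.
- crank_handle (a point): Middle of the crank's upright handle, 70 mm from the hub's axis and 46 mm above the hub's underside: a black sleeve 22 mm in diameter, from 12 to 70 mm above the underside, with a 16 mm cap above it to 74 mm, free to spin on its pin. Same axes as the crank.
- selector (a joint): Heat selector angle, rad, growing clockwise seen from above. Seven clicks 0.524 apart: 0 = off (open ring), 0.524, 1.047, 1.571 (ticks), 2.094 (black triangle, at the top of the dial, straight up the slope), 2.618, 3.142 (ticks, end stop). Starts at one of 0 to 1.571. Moving on a click takes about 0.11 N m; let go within 0.2 rad of a position it springs into it.
- selector_grip (a point): Middle of the selector's grip bar, on its axis, 18 mm above the sloping panel. x along the bar to its end with the white pointer line, z out of the panel along the turning axis, which leans 20 degrees towards the operator. Bar black, 13 mm wide (y), 46 long (x), 6 to 27 mm above the panel, on a round skirt of radius 26 mm, 6 mm high.
- mould: Aluminium mould frame 75 x 100 x 24.5 mm packed with black rubber that stands 1.5 mm proud, lying between the platens; origin at the centre of its underside, 94 mm above the bench.
- flux_jar: Small amber jar, 42 mm in diameter, 42 mm high, standing behind the crank's hub (on the side away from its handle); origin under its centre.
- bench_block: Steel bench block 50 x 50 x 20 mm, lying beside the crank on its -y side; origin under its centre.
- water_bottle: Clear drinking bottle, 64 mm in diameter, 200 mm high, origin under its centre.
- tool_mug: Glass mug, 80 mm in diameter, 100 mm high, with brushes and picks standing up to 200 mm; origin under its centre.
- tweezers: Steel tweezers with a wooden grip, 150 mm long (x), 12 mm wide, 11 mm high, lying in front of the press; origin under the middle.
- cutters: Side cutters with red handles, 140 mm long (x), 75 mm wide, 14 mm high; origin near the joint.
- spare_frame: Empty aluminium mould frame, 75 x 100 x 24.5 mm, lying in front of the press; origin under its centre.
- firebrick: White soldering brick 200 x 100 x 50 mm; origin under its centre.

How it is judged:
On the way, in this order (a step that is already met when the one before it is completed fails the run):
1. the crank sits fully home on the screw's square end (horizontal distance between crank and square_end below 0.004 m and z of crank in the frame of square_end between -0.004 and 0.004 m), for 0.2 s.
2. the screw has been wound down with the crank until the upper platen clamps the mould (more than 10 N) (all of step 1 and contact force between ram and mould above 10 N), for 0.2 s.
3. the selector has been turned to the triangle (value of joint selector between 1.974 and 2.214 rad), for 0.2 s.
At the end, for the whole second after the job is handed in: The crank is on the screw with its hub within 4 mm of the axis and of fully home, and at rest; the upper platen presses on the mould with more than 10 N; the selector rests within 0.12 rad of the triangle (2.094 rad) (all of step 2 and all of step 3 and linear speed of crank below 0.02 m/s and velocity of joint selector between -0.1 and 0.1 rad/s); the robot touches nothing.
It fails at once if another thing on the bench is shifted by more than 25 mm (distance of any of flux_jar, bench_block, water_bottle, tool_mug, tweezers, cutters, spare_frame, firebrick from where it was at the start of the episode above 0.025 m).
It fails at once if the mould is shifted by more than 10 mm (distance of mould from where it was at the start of the episode above 0.01 m).
It also fails if it takes over 72 s, if anything falls off the work surface, if the arm or the gripper's body presses on something with over 40 N, if the wrist force passes 120 N, or if a joint passes its speed limit or range.

## Working session

There is one attempt and no reset: what is moved stays moved. The work goes in short steps, Python scripts to look and compute and a shell command to move; the robot and the scene stay as the last step left them, time stands still between calls to the robot, and variables do not carry over. Pictures are saved under pics/ and viewed, at most 10 in all, crops included, and the job is handed in when it is done.

```bash
ls; mkdir -p pics; python3 - <<'E'
from plant import robot
import cv2
for n in("scene","top"):
    c=robot.read_camera(n);cv2.imwrite(f"pics/{n}0.png",c["image"][:,:,::-1]);print(n,c["fx"],c["fy"],c["cx"],c["cy"],c["R"],c["t"])
s=robot.read_state();print(s)
E
```

```text
inch.py
pics
plant.py
scene 365.95343944678916 365.95343944678916 321.7959440983629 202.66410098913937 [[ 0.41405042  0.91008048  0.01777015]
 [ 0.55148323 -0.23527597 -0.8003196 ]
 [-0.72417435  0.3411726  -0.59931024]] [-0.21447266 -0.18299518  1.44056655]
top 377.54057935562804 377.54057935562804 322.0808205297616 206.15823168924913 [[-0.01387373 -0.99961633 -0.0239731 ]
 [-0.98327687  0.01799317 -0.18122595]
 [ 0.18158778  0.02105791 -0.98314925]] [0.00439124 0.5847032  1.06446596]
{'t': 0.1, 'q': array([-1.28836436e+00,  1.31094900e-01,  1.48913143e+00,  2.79095780e-05,
        1.52302223e+00, -8.53987097e-02]), 'dq': array([ 1.17769138e-03, -1.84692539e-03, -1.80152422e-03,  4.98639006e-04,
        3.09366816e-05,  2.40950510e-04]), 'joint_torque': array([ 9.64026476e-04, -5.61340463e+01, -4.93097699e+01,  7.70353130e-02,
        2.91773910e-02, -4.92283027e-05]), 'tool_pos': array([ 0.21565506, -0.55940234,  0.23970818]), 'orientation': array([-3.08698789e+00, -5.74231357e-01,  2.12150206e-04]), 'force': array([-0.76660358, -1.06686779, -0.70699478]), 'wrist_torque': array([0.03919999, 0.05229692, 0.01890946]), 'gripper_force': 0.0, 'opening': 0.0929161822846508}
```
View pics/scene0.png

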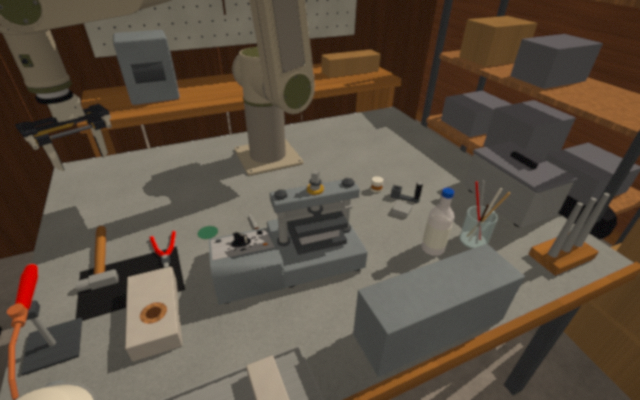

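View pics/top0.png

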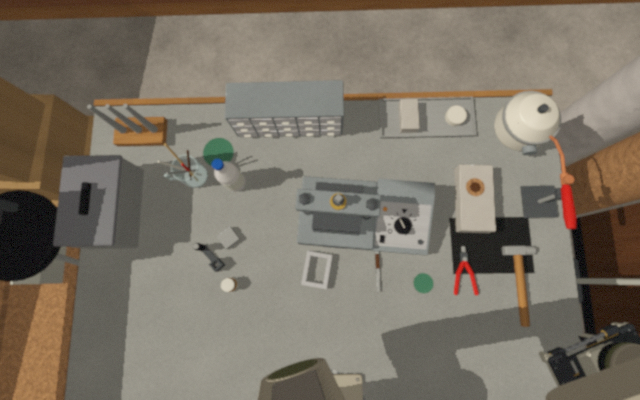

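The scene view shows the press screw at about (316,180) and the crank at about (405,190). The top view shows the screw at (338,201), the crank hub at about (217,264) with its handle at about (202,246), the block at (229,238), the jar at (228,285) and the selector at (403,226). I'll enlarge these areas next.

```bash
python3 - <<'E'
import cv2,numpy as np
t=cv2.imread("pics/top0.png");s=cv2.imread("pics/scene0.png")
f=lambda im,x,y,w,h,k:cv2.resize(im[y:y+h,x:x+w],(w*k,h*k),interpolation=cv2.INTER_CUBIC)
a=f(t,185,225,66,75,6) ; b=f(t,315,180,66,75,6)   # 396x450
c=f(s,280,165,150,75,5) 
cv2.imwrite("pics/crop1.png",np.hstack([a,b]))
d=f(t,375,200,60,50,6); e=f(s,380,170,60,50,6);cv2.imwrite("pics/crop2.png",np.hstack([d,e]))
E
```

View pics/crop1.png

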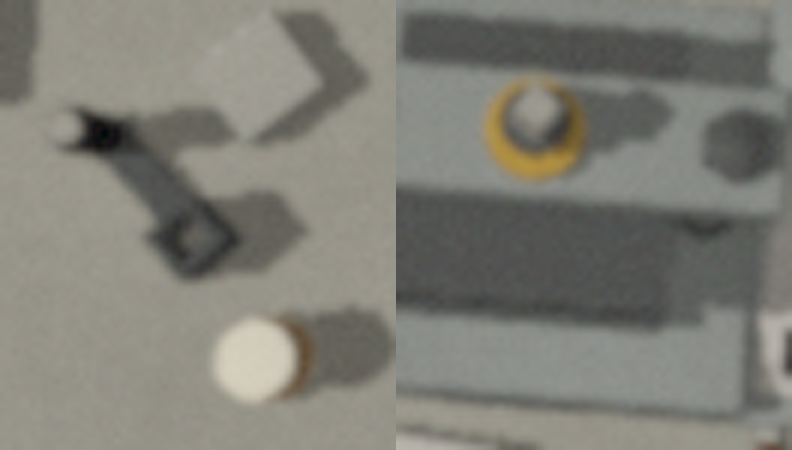

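View pics/crop2.png

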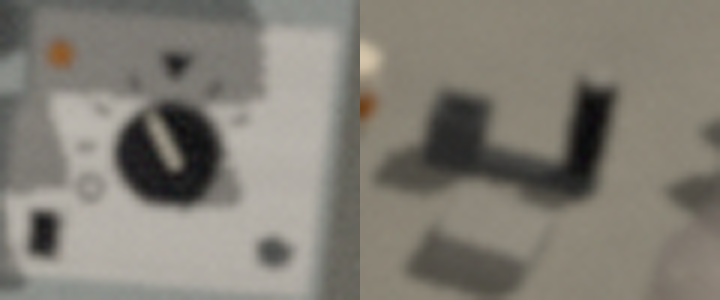

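The crops give, in full-image pixels: hub top (217.5,264.7), cap top (196.3,246.5), square tip (339,196.7) and selector (403,225.8). The pointer is about 27° left of the triangle, so the selector is at click 1.571.

```bash
cat > h.py <<'E'
from plant import robot
import numpy as np,cv2
def ray(c,u,v):
    x,y=(u-c["cx"])/c["fx"],(v-c["cy"])/c["fy"]
    return c["R"].T@np.array([x,y,1.]), -c["R"].T@c["t"]
def at(c,u,v,z):
    d,o=ray(c,u,v); return o+d*(z-o[2])/d[2]
def fish(c,u,v,z):
    x,y=u-c["cx"],v-c["cy"];r=np.hypot(x,y);th=r/c["fx"]
    d=c["R"].T@np.array([np.sin(th)*x/r,np.sin(th)*y/r,np.cos(th)]);o=-c["R"].T@c["t"]
    return o+d*(z-o[2])/d[2]
def pfish(c,X):
    p=c["R"]@X+c["t"];th=np.arctan2(np.hypot(p[0],p[1]),p[2]);a=np.arctan2(p[1],p[0])
    return c["cx"]+c["fx"]*th*np.cos(a),c["cy"]+c["fx"]*th*np.sin(a)
def shot(n,f=None):
    c=robot.read_camera(n)
    if f:cv2.imwrite(f"pics/{f}.png",c["image"][:,:,::-1])
    return c
def st():
    s=robot.read_state();from scipy.spatial.transform import Rotation as R
    M=R.from_rotvec(s["orientation"]).as_matrix();return s,M
E
python3 - <<'E'
from h import *
c=shot("top");np.set_printoptions(precision=4,suppress=True)
P=lambda n,u,v,z:print(n,at(c,u,v,z))
P("hub",217.5,264.7,.034);P("cap",196.3,246.5,.074);P("tip",339,196.7,.268);P("collar",315+(535-396)/6,180+128/6,.24)
P("sel",403,225.8,.08);P("nutL",305,198,.23);P("nutR",315+(740-396)/6,180+145/6,.23)
P("block",185+262/6,225+78/6,.02);P("jar",185+257/6,225+360/6,.042)
s,M=st();print(M)
w=shot("wrist");print(w["fx"],w["cx"],w["cy"],"cam in tool",M.T@(-w["R"].T@w["t"]-s["tool_pos"]),w["R"]@M)
E
```

```text
hub [0.4184 0.3063 0.034 ]
cap [0.4697 0.3576 0.074 ]
tip [ 0.5673 -0.0504  0.268 ]
collar [ 0.5616 -0.0488  0.24  ]
sel [ 0.5187 -0.2352  0.08  ]
nutL [0.5736 0.0336 0.23  ]
nutR [ 0.5548 -0.1335  0.23  ]
block [0.4982 0.2795 0.02  ]
jar [0.3595 0.2716 0.042 ]
[[ 0.9331  0.3595 -0.0004]
 [ 0.3595 -0.9331  0.0014]
 [ 0.0001 -0.0014 -1.    ]]
309.70691628693146 318.93748410104746 195.27691978654042 cam in tool [ 0.065   0.001  -0.1432] [[-0.0023  1.     -0.0013]
 [-0.9718 -0.0026 -0.2359]
 [-0.2359  0.0007  0.9718]]
```

The positions agree with the model: the nuts are 168 mm apart, the press yaw is about -6.4°, and the selector falls where predicted. Next I'll move near the screw for a close look.

Careful with the scale: shifts go in shares of 50 mm and turns go in units of 0.1 rad. That gives: 0.0318 m is 0.636, -0.0306 m is -0.612.

```bash
echo '{"steps":[[0.06,0.636,-0.612,-0.15,0],[0.06,0.636,-0.612,-0.15,0],[0.06,0.636,-0.612,-0.15,0],[0.06,0.636,-0.612,-0.15,0],[0.06,0.636,-0.612,-0.15,0],[0.06,0.636,-0.612,-0.15,0],[0.06,0.636,-0.612,-0.15,0],[0.06,0.636,-0.612,-0.15,0],[0.06,0.636,-0.612,-0.15,0],[0.06,0.636,-0.612,-0.15,0],[0.06,0.636,-0.612,-0.15,0],[0.06,0.636,-0.612,-0.15,0]]}' | python3 inch.py 20; python3 - <<'E'
from h import *
np.set_printoptions(precision=4,suppress=True)
c=shot("wrist","w1");s,M=st();print(s["tool_pos"],s["q"],s["t"],M[:,0])
u,v=pfish(c,np.array([.565,-.05,.265]));print(u,v)
u,v=int(u),int(v);im=c["image"][max(v-50,0):v+50,max(u-60,0):u+60,::-1]
cv2.imwrite("pics/w1c.png",cv2.resize(im,None,fx=6,fy=6,interpolation=cv2.INTER_CUBIC));print(max(u-60,0),max(v-50,0),im.shape)
E
```

```text
t: 1.4
tool_pos: [0.4401, -0.0782, 0.331]
orientation: [3.088, 0.574, 0.001]
force: [1.7, -0.2, -0.8]
opening: 0.0601
gripper_force: 0.0
[ 0.4424 -0.0729  0.3323] [-0.2808 -0.3087  1.7363  0.0039  1.7116  0.9187] 1.45 [0.9317 0.3633 0.0043]
344.4118258083999 33.158403316784614
284 0 (83, 120, 3)
```

View pics/w1c.png

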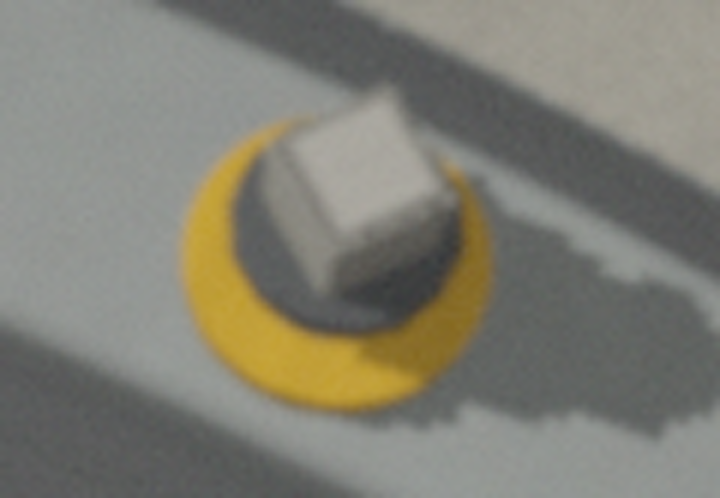

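The wrist crop shows the square's light top face with corners at about (298,152), (382,94), (442,187) and (350,233) in the 6x crop. The dark shoulder disc spans x 233 to 462, with its bottom at y 333.

```bash
python3 - <<'E'
from h import *
np.set_printoptions(precision=4,suppress=True)
c=shot("wrist");s,M=st();print(s["tool_pos"],M[:,0])
# robot settled now; reuse pixel picks only with the matching picture -> redo detection offset by template
old=cv2.imread("pics/w1.png");new=c["image"][:,:,::-1].copy();T=old[5:70,305:375]
r=cv2.matchTemplate(new[0:120,270:420],T,cv2.TM_CCOEFF_NORMED);_,m,_,l=cv2.minMaxLoc(r);du,dv=l[0]+270-305,l[1]-5;print(m,du,dv)
for z in(.266,.270):
    p=np.array([fish(c,284+(x+.5)/6-.5+du,(y+.5)/6-.5+dv,z) for x,y in[(298,152),(382,94),(442,187),(350,233)]])
    e=np.roll(p,-1,0)-p;print(z,p.mean(0),np.linalg.norm(e,axis=1)*1e3,np.degrees(np.arctan2(e[:,1],e[:,0]))%90)
L=fish(c,284+233/6+du,225/6+dv,.243);R=fish(c,284+462/6+du,215/6+dv,.243);B=fish(c,284+348/6+du,333/6+dv,.243);print(L,R,np.linalg.norm(L-R),B)
E
```

```text
[ 0.4414 -0.0757  0.3317] [0.9309 0.3653 0.0024]
0.9894907474517822 6 6
0.266 [ 0.5692 -0.048   0.266 ] [12.2532 13.1159 12.1364 11.3305] [59.3417 51.8767 50.9632 51.9501]
0.27 [ 0.5679 -0.0481  0.27  ] [12.0195 12.8658 11.9049 11.1144] [59.3417 51.8767 50.9632 51.9501]
[ 0.5623 -0.0354  0.243 ] [ 0.5748 -0.0614  0.243 ] 0.028873195981710672 [ 0.5544 -0.0537  0.243 ]
```

Scaled: -0.0455 m is -0.91, 0.0147 m is 0.294, -0.14 rad is -1.4.

```bash
echo '{"steps":[[0.06,0.294,-0.91,0,0],[0.06,0.294,-0.91,0,0],[0.06,0.294,-0.91,0,0],[0.06,0.294,-0.91,0,0],[0.06,0.294,-0.91,0.2,0],[0.06,0.294,-0.91,0.2,0],[0.06,0.294,-0.91,0.2,0],[0.06,0.294,-0.91,0.2,0],[0.06,0,0,0.6,-1.4],[0.06,0,0,0.6,-1.4],[0.06,0,0,0.6,-1.32],[0.06,0,0,0,0],[0.06,0,0,0,0]]}' | python3 inch.py; python3 - <<'E'
from h import *
np.set_printoptions(precision=4,suppress=True)
c=shot("wrist","w2");s,M=st();print(s["tool_pos"],s["q"],s["t"],M[:,0])
print(pfish(c,np.array([.4184,.3063,.034])),pfish(c,np.array([.468,.356,.074])))
cv2.imwrite("pics/w2c.png",cv2.resize(c["image"][100:300,200:440,::-1],None,fx=3,fy=3,interpolation=cv2.INTER_CUBIC))
E
```

```text
t: 2.8
tool_pos: [0.4186, 0.3012, 0.2007]
orientation: [2.908, 1.187, -0.002]
force: [0.1, 0.1, -0.4]
opening: 0.0597
gripper_force: 0.0
[0.4194 0.3017 0.2021] [ 0.5244 -0.0763  1.7691 -0.0001  1.4474  1.3198] 2.85 [0.7141 0.7    0.0013]
(np.float64(314.12517107975185), np.float64(181.5501732595441)) (np.float64(312.19406556089575), np.float64(110.8678688511212))
```

View pics/w2c.png

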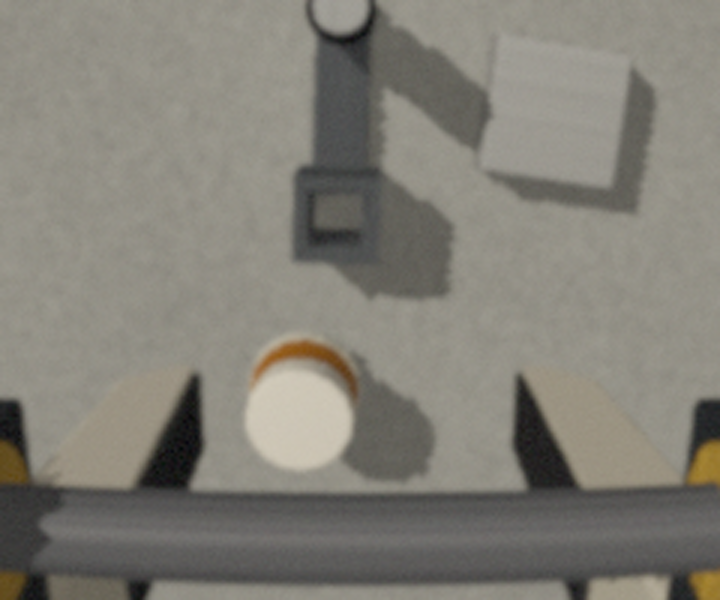

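The hub's top square spans x 295–380 and y 170–260 in the crop, which puts its centre at about (312.3,171.7) in the full image. The cap is at (313.7,102.7), and the arm lines up with the tool's x axis.

```bash
python3 - <<'E'
from h import *
np.set_printoptions(precision=4,suppress=True)
c=shot("wrist");s,M=st();p=s["tool_pos"];print(p)
old=cv2.imread("pics/w2.png");T=old[120:195,285:345]
r=cv2.matchTemplate(c["image"][:,:,::-1].copy(),T,cv2.TM_CCOEFF_NORMED);_,m,_,l=cv2.minMaxLoc(r);du,dv=l[0]-285,l[1]-120;print(m,du,dv)
h=fish(c,312.3+du,171.7+dv,.034);k=fish(c,313.7+du,102.7+dv,.074);print(h,k,k-h)
d=k-h;print("yaw err deg",np.degrees(np.arctan2(d[1],d[0])-np.arctan2(M[1,0],M[0,0])))
a=fish(c,200+295/3+du,100+215/3+dv,.034);b=fish(c,200+380/3+du,100+215/3+dv,.034);print("width",np.linalg.norm(a-b))
print("tool delta",M.T@(h-p))
E
```

```text
[0.4198 0.3021 0.2028]
0.9941620826721191 0 1
[0.4247 0.3146 0.034 ] [0.4745 0.3602 0.074 ] [0.0498 0.0456 0.04  ]
yaw err deg -2.0029834258369896
width 0.0288830097654031
tool delta [ 0.0118 -0.0057  0.1689]
```

Scaled: 0.04 m is 0.8, 0.03 m is 0.6, 0.03 rad is 0.3.

```bash
echo '{"steps":[[0.06,0.118,-0.058,0.6,0.3],[0.06,0.118,-0.056,0.8,0],[0.06,0,0,0.8,0],[0.06,0,0,0.6,0],[0.06,0,0,0.4,0],[0.06,0,0,0.196,0],[0.06,0,0,0,0],[0.06,0,0,0,0],[0.02,0,0,0,0],[0.02,0,0,0,0],[0.02,0,0,0,0],[0.02,0,0,0,0]]}' | python3 inch.py 25; python3 - <<'E'
from h import *
np.set_printoptions(precision=4,suppress=True)
c=shot("wrist","w3");s,M=st();print(s["tool_pos"],s["opening"],s["gripper_force"],s["force"],s["t"],M[:,0])
cv2.imwrite("pics/w3c.png",cv2.resize(c["image"][130:330,200:440,::-1],None,fx=3,fy=3,interpolation=cv2.INTER_CUBIC))
E
```

```text
t: 4.1
tool_pos: [0.4234, 0.3144, 0.0313]
orientation: [-2.923, -1.15, -0.001]
force: [-1.5, 1.8, 2.6]
opening: 0.0329
gripper_force: 2.2
[0.4232 0.3145 0.0312] 0.03001141468436161 24.978302121162415 [-1.1989 -0.7505  2.9157] 4.15 [0.7319 0.6814 0.0004]
```

View pics/w3c.png

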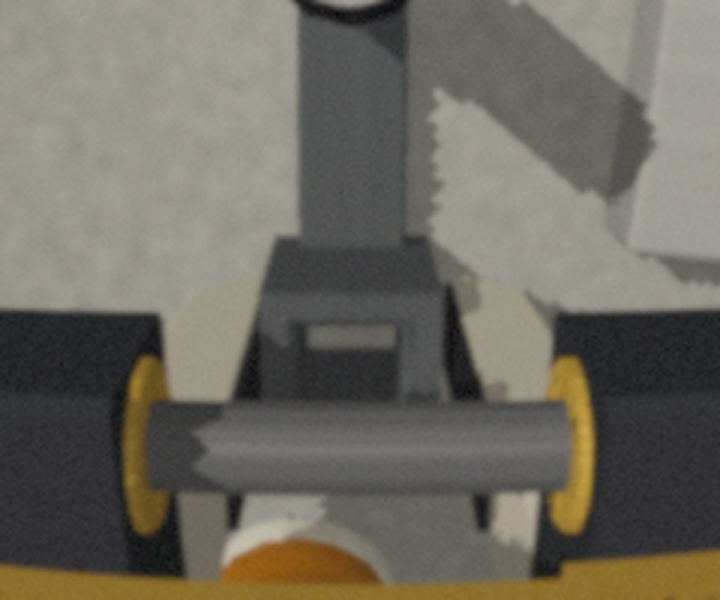

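The hub is gripped at 30.0 mm opening. Its top front edge is at y≈290 in the crop (full row 226.7) and the hole's front edge is at y≈321.

```bash
python3 - <<'E'
from h import *
np.set_printoptions(precision=4,suppress=True)
c=shot("wrist");s,M=st();p=s["tool_pos"]
f=lambda x,y,z:M.T@(fish(c,200+x/3,130+y/3,z)-p)
print("front edge",f(352,290,.034),"hole edge",f(350,321,.034),"arm root",f(352,240,.008),"L",f(262,290,.034),"R",f(443,290,.034), "hole",f(300,321,.034),f(400,321,.034))
E
```

```text
front edge [ 0.015   0.0002 -0.0028] hole edge [ 0.0096 -0.0002 -0.0028] arm root [0.0157 0.0001 0.0232] L [ 0.015  -0.0143 -0.0028] R [ 0.0149  0.0148 -0.0028] hole [ 0.0096 -0.0083 -0.0028] [ 0.0096  0.0079 -0.0028]
```

The hub sits on the tool axis within 0.5 mm. I'll lift it and turn the crank towards the square's orientation.

```bash
echo '{"steps":[[0.02,0,0,-0.8,0],[0.02,0,0,-1,0],[0.02,0,0,-1,-1.5],[0.02,0,0,-1,-1.5],[0.02,0,0,-1,-1.5],[0.02,0,0,-1,-1.5],[0.02,0,0,0,-1.5],[0.02,0,0,0,-1.5],[0.02,0,0,0,-1.5],[0.02,0,0,0,-1.5],[0.02,0,0,0,-1.5],[0.02,0,0,0,-1.5],[0.02,0,0,0,-1.5],[0.02,0,0,0,-1.5],[0.02,0,0,0,-1.5],[0.02,0,0,0,-1.5],[0.02,0,0,0,-1.5],[0.02,0,0,0,-1.5]]}' | python3 inch.py 40;  python3 - <<'E'
from h import *
np.set_printoptions(precision=4,suppress=True)
s,M=st();p=s["tool_pos"];print(p,s["opening"],s["gripper_force"],s["force"],s["t"],s["q"],np.degrees(np.arctan2(M[1,0],M[0,0]))%360)
print(M.T@(np.array([.568,-.048,.32])-p))
E
```

```text
t: 6.0
tool_pos: [0.4229, 0.3139, 0.3198]
orientation: [0.022, -3.14, 0.002]
force: [-0.4, -0.3, -2.6]
opening: 0.0296
gripper_force: 40.0
[0.4229 0.3139 0.3198] 0.029578246323157854 39.96307969093323 [-0.4238 -0.3418 -2.6207] 6.0 [ 0.5413 -0.0865  1.5654 -0.0002  1.6645 -1.0438] 180.82035368135357
[-0.1399 -0.364   0.    ]
```

```bash
echo '{"steps":[[0.02,-0.35,-0.91,0,0],[0.02,-0.35,-0.91,0,0],[0.02,-0.35,-0.91,0,0],[0.02,-0.35,-0.91,0,0],[0.02,-0.35,-0.91,0,0],[0.02,-0.35,-0.91,0,0],[0.02,-0.35,-0.91,0,0],[0.02,-0.35,-0.91,0,0],[0.02,0,0,0,-1.5],[0.02,0,0,0,-1.5],[0.02,0,0,0,-1.5],[0.02,0,0,0,-1.5],[0.02,0,0,0,-1.5],[0.02,0,0,0,-1.4],[0.02,0,0,0,0],[0.02,0,0,0,0]]}' | python3 inch.py ;  python3 - <<'E'
from h import *
np.set_printoptions(precision=4,suppress=True)
s,M=st();p=s["tool_pos"];print(p,s["opening"],s["force"],s["wrist_torque"],s["t"],s["q"],np.degrees(np.arctan2(M[1,0],M[0,0]))%360)
print(M.T@(np.array([.568,-.048,.32])-p))
E
```

```text
t: 7.6
tool_pos: [0.5659, -0.0486, 0.3201]
orientation: [1.36, -2.831, -0.001]
force: [-0.7, -0.0, -3.2]
opening: 0.0297
gripper_force: 40.0
[ 0.5659 -0.0486  0.3201] 0.029695385116517262 [-0.7493 -0.0039 -3.1658] [ 0.1999 -0.1819  0.0458] 7.6 [-0.1759  0.0256  1.4549 -0.      1.6623 -2.6427] 231.33546310396935
[-0.0018 -0.0012  0.0001]
```

Scaled: -0.0018 m is -0.036, -0.0012 m is -0.024.

```bash
echo '{"steps":[[0.02,-0.036,-0.024,0.16,0],[0.02,0,0,0.16,0],[0.02,0,0,0.08,0],[0.02,0,0,0,0]]}' | python3 inch.py;  echo '{"steps":[[0.02,0,0,0.06,0],[0.02,0,0,0.06,0],[0.02,0,0,0,0]]}' | python3 inch.py
```

```text
t: 8.0
tool_pos: [0.5676, -0.0478, 0.2992]
orientation: [1.363, -2.828, -0.002]
force: [-0.2, -0.7, -4.0]
opening: 0.0297
gripper_force: 40.0
t: 8.3
tool_pos: [0.5682, -0.0479, 0.2945]
orientation: [1.364, -2.83, -0.001]
force: [-0.6, 0.1, -2.9]
opening: 0.03
gripper_force: 40.0
```

Scaled: 0.003 m is 0.06.

```bash
echo '{"steps":[[0.02,0,0,0.06,0],[0.02,0,0,0.06,0],[0.02,0,0,0,0]]}' | python3 inch.py;  echo '{"steps":[[0.02,0,0,0.06,0],[0.02,0,0,0.06,0],[0.02,0,0,0,0]]}' | python3 inch.py
```

```text
t: 8.6
tool_pos: [0.5682, -0.0478, 0.2883]
orientation: [1.364, -2.83, -0.001]
force: [0.2, 1.3, -5.1]
opening: 0.0294
gripper_force: 40.0
t: 8.9
tool_pos: [0.5682, -0.0478, 0.2822]
orientation: [1.364, -2.83, -0.001]
force: [0.2, 2.1, -5.1]
opening: 0.0299
gripper_force: 40.0
```

```bash
echo '{"steps":[[0.02,0,0,0.06,0],[0.02,0,0,0.04,0],[0.02,0,0,0,0]]}' | python3 inch.py;  echo '{"steps":[[0.02,0,0,0.02,0],[0.02,0,0,0.02,0],[0.02,0,0,0,0]]}' | python3 inch.py;echo '{"steps":[[0.02,0,0,0.02,0],[0.02,0,0,0,0]]}' | python3 inch.py
```

```text
t: 9.2
tool_pos: [0.5682, -0.0479, 0.2774]
orientation: [1.364, -2.83, -0.001]
force: [-1.1, 3.2, -4.4]
opening: 0.0296
gripper_force: 40.0
t: 9.5
tool_pos: [0.5682, -0.0479, 0.2759]
orientation: [-1.364, 2.83, 0.0]
force: [-1.5, 4.1, -0.7]
opening: 0.03
gripper_force: 40.0
t: 9.7
tool_pos: [0.5682, -0.0479, 0.2749]
orientation: [-1.364, 2.83, 0.0]
force: [-2.0, 4.1, 0.9]
opening: 0.0298
gripper_force: 40.0
```

```bash
echo '{"steps":[[0.02,0,0,0.02,0],[0.02,0,0,0,0]]}' | python3 inch.py;echo '{"steps":[[0.02,0,0,0.02,0],[0.02,0,0,0,0]]}' | python3 inch.py
```

```text
t: 9.9
tool_pos: [0.5683, -0.0478, 0.2745]
orientation: [-1.364, 2.83, -0.0]
force: [-4.5, 5.0, 3.3]
opening: 0.0298
gripper_force: 40.0
t: 10.1
tool_pos: [0.5683, -0.0478, 0.2744]
orientation: [-1.364, 2.829, -0.001]
force: [-7.2, 4.4, 9.0]
opening: 0.0298
gripper_force: 40.0
```

The crank is seated: its underside is at about 0.243, and the contact force is rising. Now to wind.

```bash
echo '{"steps":[[0.02,0,0,0.002,1.5],[0.02,0,0,0.002,1.5],[0.02,0,0,0.002,1.5],[0.02,0,0,0.002,1.5],[0.02,0,0,0.002,1.5],[0.02,0,0,0.002,1.5],[0.02,0,0,0.002,1.5],[0.02,0,0,0.002,1.5],[0.02,0,0,0.002,1.5],[0.02,0,0,0.002,1.5]]}' | python3 inch.py; python3 - <<'E'
from h import *
np.set_printoptions(precision=4,suppress=True)
s,M=st();print(s["tool_pos"],s["force"],s["wrist_torque"],s["q"])
E
```

```text
t: 11.1
tool_pos: [0.5683, -0.0477, 0.2733]
orientation: [0.939, 2.997, 0.001]
force: [-6.7, 5.0, 8.3]
opening: 0.0297
gripper_force: 40.0
[ 0.5683 -0.0477  0.2733] [-6.7394  5.036   8.2773] [1.0277 1.1177 0.1423] [-0.1738  0.0376  1.527   0.0003  1.5761 -1.1371]
```

Scaled: 0.0001 m is 0.002, 0.15 rad is 1.5.

```bash
echo '{"steps":[[0.02,0,0,0.002,1.5],[0.02,0,0,0.002,1.5],[0.02,0,0,0.002,1.5],[0.02,0,0,0.002,1.5],[0.02,0,0,0.002,1.5],[0.02,0,0,0.002,1.5],[0.02,0,0,0.002,1.5],[0.02,0,0,0.002,1.5],[0.02,0,0,0.002,1.5],[0.02,0,0,0.002,1.5],[0.02,0,0,0.002,1.5],[0.02,0,0,0.002,1.5],[0.02,0,0,0.002,1.5],[0.02,0,0,0.002,1.5],[0.02,0,0,0.002,1.5],[0.02,0,0,0.002,1.5],[0.02,0,0,0.002,1.5],[0.02,0,0,0.002,1.5],[0.02,0,0,0.002,1.5],[0.02,0,0,0.002,1.5]]}' | python3 inch.py; echo '{"steps":[[0.02,0,0,0.002,1.5],[0.02,0,0,0.002,0.62],[0.02,0,0,0,0],[0.02,0,0,0,0]]}' | python3 inch.py; python3 - <<'E'
from h import *
np.set_printoptions(precision=4,suppress=True)
s,M=st();print(s["tool_pos"],s["force"],s["wrist_torque"],s["q"],np.degrees(np.arctan2(M[1,0],M[0,0]))%360)
E
```

```text
t: 13.1
tool_pos: [0.5684, -0.0474, 0.271]
orientation: [-3.056, 0.725, -0.001]
force: [-5.0, 7.4, 6.4]
opening: 0.0299
gripper_force: 40.0
t: 13.5
tool_pos: [0.5684, -0.0474, 0.2708]
orientation: [-2.965, 1.035, -0.001]
force: [-4.6, 7.6, 6.0]
opening: 0.0294
gripper_force: 40.0
[ 0.5684 -0.0474  0.2708] [-4.5703  7.609   6.0385] [1.2693 0.9406 0.0125] [-0.1736  0.0386  1.5305  0.0008  1.5717  2.0691] 321.5039730629397
```

Scaled: -0.0007 m is -0.014, -0.0002 m is -0.004, -0.15 rad is -1.5.

```bash
echo '{"steps":[[0.054,0,0,0,0],[0.054,0,0,0,0],[0.054,0,0,-0.08,0],[0.054,-0.014,-0.004,-0.08,0],[0.054,0,0,0,-1.5],[0.054,0,0,0,-1.5],[0.054,0,0,0,-1.5],[0.054,0,0,0,-1.5],[0.054,0,0,0,-1.5],[0.054,0,0,0,-1.5],[0.054,0,0,0,-1.5],[0.054,0,0,0,-1.5],[0.054,0,0,0,-1.5],[0.054,0,0,0,-1.5],[0.054,0,0,0,-1.5],[0.054,0,0,0,-1.5],[0.054,0,0,0,-1.5],[0.054,0,0,0,-1.5],[0.054,0,0,0,-1.5],[0.054,0,0,0,-1.5]]}' | python3 inch.py ; python3 - <<'E'
from h import *
np.set_printoptions(precision=4,suppress=True)
s,M=st();print(s["tool_pos"],s["force"],s["wrist_torque"],s["q"],np.degrees(np.arctan2(M[1,0],M[0,0]))%360)
E
```

```text
t: 15.5
tool_pos: [0.568, -0.0476, 0.2781]
orientation: [2.033, 2.394, 0.0]
force: [0.4, 1.2, 0.8]
opening: 0.054
gripper_force: 0.0
[ 0.568  -0.0476  0.2781] [0.3987 1.2    0.7789] [-0.0552 -0.1457 -0.0043] [-0.1734  0.0359  1.5201 -0.0003  1.5849 -0.3364] 99.3382286935521
```

Scaled: 0.0025 m is 0.05, 0.002 m is 0.04, -0.15 rad is -1.5.

```bash
echo '{"steps":[[0.054,0,0,0,-1.5],[0.054,0,0,0,-1.5],[0.054,0,0,0,-1.5],[0.054,0,0,0,-1.5],[0.054,0,0,0,-1.5],[0.054,0,0,0,-1.5],[0.054,0,0,0,-1.5],[0.054,0,0,0,-1.5],[0.054,0,0,0,-1.5],[0.054,0,0,0,-1.5],[0.054,0,0,0,-1.5],[0.054,0,0,0,-1.5],[0.054,0,0,0,-1.5],[0.054,0,0,0,-1.5],[0.054,0,0,0.04,-1.5],[0.054,0,0,0.05,-0.62],[0.054,0,0,0,0],[0.02,0,0,0,0],[0.02,0,0,0,0],[0.02,0,0,0,0]]}' | python3 inch.py 40; python3 - <<'E'
from h import *
np.set_printoptions(precision=4,suppress=True)
s,M=st();print(s["tool_pos"],s["force"],s["opening"],s["wrist_torque"],s["q"],np.degrees(np.arctan2(M[1,0],M[0,0]))%360)
E
```

```text
t: 17.5
tool_pos: [0.568, -0.0474, 0.2734]
orientation: [-1.362, 2.831, -0.0]
force: [0.3, 0.0, -0.5]
opening: 0.0345
gripper_force: 0.0
[ 0.568  -0.0474  0.2734] [ 0.2887  0.0321 -0.5281] 0.034523066561407016 [ 0.1166 -0.0716 -0.0048] [-0.1733  0.0372  1.5273 -0.      1.5768 -2.6412] 231.4015947229106
```

```bash
echo '{"steps":[[0.02,0,0,0,0],[0.02,0,0,0,0],[0.02,0,0,0.01,0],[0.02,0,0,0.002,1.5],[0.02,0,0,0.002,1.5],[0.02,0,0,0.002,1.5],[0.02,0,0,0.002,1.5],[0.02,0,0,0.002,1.5],[0.02,0,0,0.002,1.5],[0.02,0,0,0.002,1.5],[0.02,0,0,0.002,1.5],[0.02,0,0,0.002,1.5],[0.02,0,0,0.002,1.5],[0.02,0,0,0.002,1.5],[0.02,0,0,0.002,1.5]]}' | python3 inch.py; python3 - <<'E'
from h import *
np.set_printoptions(precision=4,suppress=True)
s,M=st();print(s["tool_pos"],s["force"],s["opening"],s["wrist_torque"],s["q"],np.degrees(np.arctan2(M[1,0],M[0,0]))%360)
E
```

```text
t: 19.0
tool_pos: [0.5679, -0.0468, 0.2719]
orientation: [1.377, 2.824, 0.002]
force: [0.2, 3.5, 2.6]
opening: 0.0298
gripper_force: 40.0
[ 0.5679 -0.0468  0.2719] [0.2482 3.4651 2.647 ] 0.029819881014128205 [ 0.4888 -0.0197  0.1453] [-0.1727  0.0374  1.5299  0.0009  1.574  -0.8361] 128.007806047536
```

Scaled: 0.0001 m is 0.002, 0.15 rad is 1.5.

```bash
echo '{"steps":[[0.02,0,0,0.002,1.5],[0.02,0,0,0.002,1.5],[0.02,0,0,0.002,1.5],[0.02,0,0,0.002,1.5],[0.02,0,0,0.002,1.5],[0.02,0,0,0.002,1.5],[0.02,0,0,0.002,1.5],[0.02,0,0,0.002,1.5],[0.02,0,0,0.002,1.5],[0.02,0,0,0.002,1.5],[0.02,0,0,0.002,1.5],[0.02,0,0,0.002,1.5],[0.02,0,0,0.002,1.5],[0.02,0,0,0.002,1.5],[0.02,0,0,0.002,1.5],[0.02,0,0,0.002,1.5],[0.02,0,0,0.002,1.5],[0.02,0,0,0.002,1.5],[0.02,0,0,0.002,1.5],[0.02,0,0,0.002,0.62]]}' | python3 inch.py; echo '{"steps":[[0.02,0,0,0,0],[0.054,0,0,0,0],[0.054,0,0,0,0],[0.054,0,0,-0.04,0],[0.054,0,0,-0.06,0],[0.054,0,0,0,-1.5],[0.054,0,0,0,-1.5],[0.054,0,0,0,-1.5],[0.054,0,0,0,-1.5],[0.054,0,0,0,-1.5],[0.054,0,0,0,-1.5],[0.054,0,0,0,-1.5],[0.054,0,0,0,-1.5],[0.054,0,0,0,-1.5],[0.054,0,0,0,-1.5],[0.054,0,0,0,-1.5],[0.054,0,0,0,-1.5],[0.054,0,0,0,-1.5],[0.054,0,0,0,-1.5],[0.054,0,0,0,-1.5]]}' | python3 inch.py; python3 - <<'E'
from h import *
np.set_printoptions(precision=4,suppress=True)
s,M=st();print(s["tool_pos"],s["force"],s["opening"],s["wrist_torque"],s["q"],np.degrees(np.arctan2(M[1,0],M[0,0]))%360)
E
```

```text
t: 21.0
tool_pos: [0.5685, -0.0472, 0.2696]
orientation: [-2.962, 1.044, -0.002]
force: [3.0, -0.1, 1.5]
opening: 0.0298
gripper_force: 40.0
t: 23.0
tool_pos: [0.5678, -0.0474, 0.2748]
orientation: [2.206, 2.236, 0.0]
force: [0.6, -0.6, -0.4]
opening: 0.054
gripper_force: 0.0
[ 0.5678 -0.0474  0.2748] [ 0.6296 -0.6386 -0.4416] 0.053959569532500376 [-0.0292 -0.0555 -0.0232] [-0.1733  0.0367  1.5253 -0.      1.5795 -0.1868] 90.77442988308512
```

Careful with the scale: shifts go in shares of 50 mm and turns go in units of 0.1 rad. That gives: 0.0025 m is 0.05, 0.002 m is 0.04, -0.15 rad is -1.5.

```bash
echo '{"steps":[[0.054,0,0,0,-1.5],[0.054,0,0,0,-1.5],[0.054,0,0,0,-1.5],[0.054,0,0,0,-1.5],[0.054,0,0,0,-1.5],[0.054,0,0,0,-1.5],[0.054,0,0,0,-1.5],[0.054,0,0,0,-1.5],[0.054,0,0,0,-1.5],[0.054,0,0,0,-1.5],[0.054,0,0,0,-1.5],[0.054,0,0,0,-1.5],[0.054,0,0,0,-1.5],[0.054,0,0,0,-1.5],[0.054,0,0,0,-1.5],[0.054,0,0,0.04,-1.5],[0.054,0,0,0.05,-0.62],[0.03,0,0,0,0],[0.02,0,0,0,0],[0.02,0,0,0,0]]}' | python3 inch.py; echo '{"steps":[[0.02,0,0,0,0],[0.02,0,0,0,0],[0.02,0,0,0.01,0],[0.02,0,0,0.002,1.5],[0.02,0,0,0.002,1.5],[0.02,0,0,0.002,1.5],[0.02,0,0,0.002,1.5],[0.02,0,0,0.002,1.5],[0.02,0,0,0.002,1.5],[0.02,0,0,0.002,1.5],[0.02,0,0,0.002,1.5],[0.02,0,0,0.002,1.5],[0.02,0,0,0.002,1.5]]}' | python3 inch.py; python3 - <<'E'
from h import *
np.set_printoptions(precision=4,suppress=True)
s,M=st();print(s["tool_pos"],s["force"],s["opening"],s["wrist_torque"],s["q"],np.degrees(np.arctan2(M[1,0],M[0,0]))%360)
E
```

```text
t: 25.0
tool_pos: [0.5679, -0.0474, 0.2702]
orientation: [-1.362, 2.831, -0.0]
force: [-1.1, -1.0, 0.5]
opening: 0.0344
gripper_force: 0.0
t: 26.3
tool_pos: [0.5679, -0.0468, 0.269]
orientation: [0.94, 2.998, 0.002]
force: [-2.3, 2.9, 4.6]
opening: 0.03
gripper_force: 40.0
[ 0.5679 -0.0468  0.269 ] [-2.3217  2.9491  4.6411] 0.029980359041229546 [0.5719 0.21   0.1143] [-0.1728  0.0381  1.5343  0.001   1.5689 -1.1359] 145.184537821286
```

```bash
cat > q.py <<'E'
from h import *
np.set_printoptions(precision=4,suppress=True)
s,M=st();print(s["t"],s["tool_pos"],s["force"],s["opening"],s["wrist_torque"],s["q"][5],np.degrees(np.arctan2(M[1,0],M[0,0]))%360)
E
echo '{"steps":[[0.02,0,0,0.002,1.5],[0.02,0,0,0.002,1.5],[0.02,0,0,0.002,1.5],[0.02,0,0,0.002,1.5],[0.02,0,0,0.002,1.5],[0.02,0,0,0.002,1.5],[0.02,0,0,0.002,1.5],[0.02,0,0,0.002,1.5],[0.02,0,0,0.002,1.5],[0.02,0,0,0.002,1.5],[0.02,0,0,0.002,1.5],[0.02,0,0,0.002,1.5],[0.02,0,0,0.002,1.5],[0.02,0,0,0.002,1.5]]}' | python3 inch.py >/dev/null; python3 q.py; echo '{"steps":[[0.02,0,0,0.002,1.5],[0.02,0,0,0.002,1.5],[0.02,0,0,0.002,1]]}' | python3 inch.py>/dev/null; python3 q.py;echo '{"steps":[[0.02,0,0,0.002,1],[0.02,0,0,0.002,1]]}' | python3 inch.py>/dev/null; python3 q.py
```

```text
27.7 [ 0.5686 -0.0469  0.2673] [ 4.3792  1.071  -0.3048] 0.02942434855167225 [ 0.2642 -0.5921  0.0863] 0.9640698327857891 24.86627626476388
28.0 [ 0.5686 -0.0471  0.267 ] [3.1224 1.3672 1.0085] 0.029842045689084586 [ 0.2299 -0.505   0.1569] 1.3638741491725088 1.9505458767172947
28.2 [ 0.5686 -0.0472  0.2669] [3.218  1.1921 0.4879] 0.02960879753604468 [ 0.1753 -0.576   0.0554] 1.5620251225415516 350.5918798255715
```

```bash
echo '{"steps":[[0.02,0,0,0.002,1.5],[0.02,0,0,0.002,1.5],[0.02,0,0,0.002,1.5],[0.02,0,0,0.002,0.62]]}' | python3 inch.py>/dev/null; python3 q.py;echo '{"steps":[[0.054,0,0,0,0],[0.054,0,0,0,0],[0.054,0,0,-0.04,0],[0.054,0,0,-0.04,0]]}' | python3 inch.py; echo '{"steps":[[0.054,0,0,0,-1.5],[0.054,0,0,0,-1.5],[0.054,0,0,0,-1.5],[0.054,0,0,0,-1.5],[0.054,0,0,0,-1.5],[0.054,0,0,0,-1.5],[0.054,0,0,0,-1.5],[0.054,0,0,0,-1.5],[0.054,0,0,0,-1.5],[0.054,0,0,0,-1.5],[0.054,0,0,0,-1.5],[0.054,0,0,0,-1.5],[0.054,0,0,0,-1.5],[0.054,0,0,0,-1.5],[0.054,0,0,0,-1.5],[0.054,0,0,0,-1.5],[0.054,0,0,0,-1.5],[0.054,0,0,0,-1.5],[0.054,0,0,0,-1.5],[0.054,0,0,0,-1.5]]}' | python3 inch.py;  python3 q.py
```

```text
28.6 [ 0.5685 -0.0474  0.2665] [ 2.0465 -0.2527  0.6493] 0.02950348820627568 [ 0.0806 -0.3704  0.1302] 2.0756742574268676 321.1529190098957
t: 29.0
tool_pos: [0.5677, -0.0474, 0.2701]
orientation: [2.966, -1.035, -0.001]
force: [-0.1, 0.4, -1.4]
opening: 0.0529
gripper_force: 0.0
t: 31.0
tool_pos: [0.5679, -0.0474, 0.2704]
orientation: [1.233, 2.889, 0.0]
force: [0.1, 0.1, -0.2]
opening: 0.0538
gripper_force: 0.0
31.0 [ 0.5679 -0.0474  0.2704] [ 0.0544  0.0933 -0.1875] 0.053772701510400055 [ 0.0093 -0.1492  0.0095] -0.9371150248869314 133.76592365023566
```

Scaled: 0.002 m is 0.04, 0.0015 m is 0.03, -0.142 rad is -1.42.

```bash
echo '{"steps":[[0.054,0,0,0.04,-1.42],[0.054,0,0,0.03,0],[0.03,0,0,0,0],[0.02,0,0,0,0],[0.02,0,0,0,0],[0.02,0,0,0,0],[0.02,0,0,0.016,0],[0.02,0,0,0.002,1],[0.02,0,0,0.002,1],[0.02,0,0,0.002,1],[0.02,0,0,0.002,1]]}' | python3 inch.py>/dev/null; python3 q.py; for i in 1; do echo '{"steps":[[0.02,0,0,0.002,1],[0.02,0,0,0.002,1]]}' | python3 inch.py>/dev/null; python3 q.py;done; echo '{"steps":[[0.02,0,0,0.002,1]]}' | python3 inch.py>/dev/null; python3 q.py; echo '{"steps":[[0.02,0,0,0.002,1]]}' | python3 inch.py>/dev/null; python3 q.py
```

```text
32.1 [ 0.5681 -0.0471  0.2665] [-0.4414  2.203   4.4745] 0.029916487641888638 [0.2807 0.1626 0.0572] -0.6676686343870308 118.3451380918514
32.3 [ 0.5681 -0.0471  0.2663] [-0.3631  1.804   4.8823] 0.029810997368884914 [0.2636 0.1468 0.0891] -0.4676135551957949 106.88287954508797
32.4 [ 0.5681 -0.0471  0.2662] [-0.8454  2.1399  4.8276] 0.029643783068214323 [0.3555 0.1704 0.078 ] -0.36770008114919195 101.15825872756389
32.5 [ 0.5681 -0.0471  0.2661] [-1.2608  1.489   6.0759] 0.029642478443433352 [0.3899 0.2829 0.1337] -0.267693263919591 95.4287994896117
```

```bash
for i in 1; do echo '{"steps":[[0.02,0,0,0.002,1]]}' | python3 inch.py>/dev/null; python3 q.py;done; echo '{"steps":[[0.02,0,0,0.002,1]]}' | python3 inch.py>/dev/null; python3 q.py; echo '{"steps":[[0.02,0,0,0.002,1]]}' | python3 inch.py>/dev/null; python3 q.py;  echo '{"steps":[[0.02,0,0,0.002,1]]}' | python3 inch.py>/dev/null; python3 q.py
```

```text
32.6 [ 0.5681 -0.0471  0.2661] [-0.6372  2.0388  5.9236] 0.029556016479270506 [0.3445 0.3025 0.1876] -0.1677189523549232 89.70529378026968
32.7 [ 0.5681 -0.0471  0.2661] [-2.6355  1.666   6.5229] 0.029490135731004573 [0.3787 0.3246 0.2748] -0.06781517069884545 83.97919290522628
32.8 [ 0.5681 -0.0471  0.2661] [-2.0422  2.1294  7.1869] 0.029661908995756586 [0.3558 0.3784 0.3224] 0.032090045204862964 78.25320223254366
32.9 [ 0.5681 -0.0471  0.2661] [-1.4024  2.7395  7.2678] 0.029982172797957125 [0.4121 0.4898 0.4159] 0.13205663661084246 72.5289225327323
```

The torque climbed steadily from 0.13 to 0.42 N m, starting where contact was predicted (about 14.8 rad wound), so the platen is clamped. Now I'll release and rise.

Scaled: -0.045 m is -0.9, -0.03 m is -0.6, -0.1 rad is -1.

```bash
echo '{"steps":[[0.02,0,0,0,0],[0.054,0,0,0,0],[0.06,0,0,0,0],[0.06,0,0,-0.2,0],[0.06,0,0,-0.6,0],[0.06,0,0,-0.9,-1],[0.06,0,0,-0.9,-0.9],[0.0,0,0,0,0],[0.0,0,0,0,0]]}' | python3 inch.py; python3 - <<'E'
from h import *
np.set_printoptions(precision=4,suppress=True)
s,M=st();p=s["tool_pos"];print(p,np.degrees(np.arctan2(M[1,0],M[0,0])),s["force"],s["q"])
a=np.radians(-6.4);X=np.array([np.cos(a),np.sin(a),0]);Y=np.array([-np.sin(a),np.cos(a),0])
sel=np.array([.568,-.047,0])-.025*X-.19*Y;print(sel)
print("hover",M.T@(sel+.018*X+.04*Y+[0,0,.22]-p))
E
```

```text
t: 33.8
tool_pos: [0.5685, -0.0476, 0.3968]
orientation: [2.34, 2.092, 0.003]
force: [-0.4, 0.8, -0.9]
opening: 0.0486
gripper_force: 0.0
[ 0.5685 -0.0476  0.3968] 83.5957076877269 [-0.4301  0.8168 -0.8638] [-0.1733  0.0376  1.3048 -0.0001  1.7955 -0.0616]
[ 0.522 -0.233  0.   ]
hover [-0.1494 -0.0082  0.1768]
```

Scaled: 0.047 m is 0.94, 0.04 m is 0.8.

```bash
echo '{"steps":[[0.0,-0.748,-0.04,0,0],[0.0,-0.748,-0.04,0.2,0],[0.0,-0.746,-0.04,0.8,0],[0.0,-0.746,-0.044,0.94,0],[0.0,0,0,0.8,0],[0.0,0,0,0.6,0],[0.0,0,0,0,0],[0.0,0,0,0,0],[0.0,0,0,0,0]]}' | python3 inch.py; python3 - <<'E'
from h import *
np.set_printoptions(precision=4,suppress=True)
c=shot("wrist","w4");s,M=st();p=s["tool_pos"];print(p,np.degrees(np.arctan2(M[1,0],M[0,0])),s["force"],s["opening"])
print(pfish(c,np.array([.522,-.233,.09])))
cv2.imwrite("pics/w4c.png",cv2.resize(c["image"][150:350,200:440,::-1],None,fx=3,fy=3,interpolation=cv2.INTER_CUBIC))
E
```

```text
t: 34.7
tool_pos: [0.5456, -0.1858, 0.2411]
orientation: [2.339, 2.093, 0.002]
force: [0.4, -0.5, 1.1]
opening: 0.0006
gripper_force: 0.0
[ 0.5459 -0.1858  0.2415] 83.65332774653469 [ 0.4195 -0.0785 -0.1213] 0.0007341351771124218
(np.float64(300.1695205153573), np.float64(235.20573723525956))
```

View pics/w4c.png

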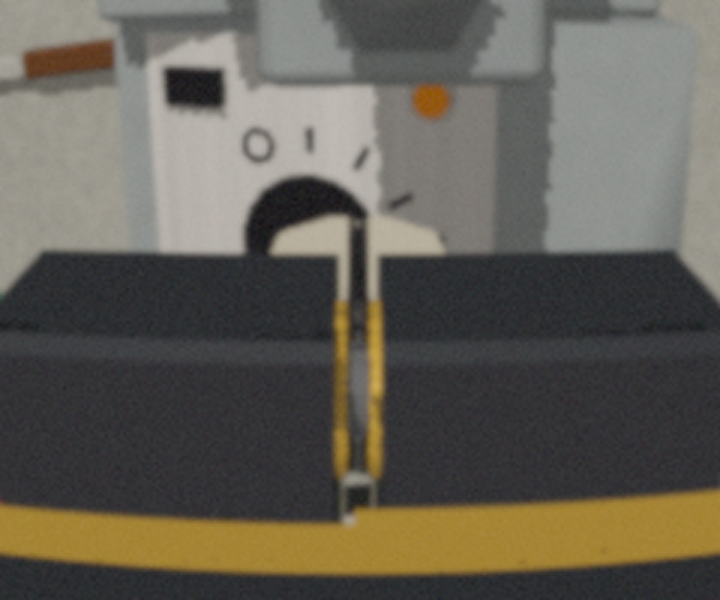

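The closed fingers hide the bar, but the skirt is visible, with its top at about (302,176) and its left edge at about (246,236) in the crop.

```bash
python3 - <<'E'
from h import *
np.set_printoptions(precision=4,suppress=True)
c=shot("wrist");s,M=st();p=s["tool_pos"]
a=np.radians(-6.4);X=np.array([np.cos(a),np.sin(a),0]);Y=np.array([-np.sin(a),np.cos(a),0])
f=lambda x,y,z:fish(c,200+x/3,150+y/3,z)
# skirt top centre sits 6mm along the axis: shifted -2mm in x
t=f(302,176,.0776);l=f(246,236,.069)
print("axis y from top pt",(t-.026*Y)@Y,"x",t@X+.002,"axis x from left",l@X+.0244+.002,"y",l@Y)
sel=np.array([.522,-.233,0]);print("pred",sel@X,sel@Y, "tcp",p@X,p@Y,p[2])
o=f(258,145,.065);print("ring rel",(o-sel)@X,(o-sel)@Y)
E
```

```text
axis y from top pt -0.17503449546614475 x 0.5474239530336041 axis x from left 0.5505594299783442 y -0.17421479151036517
pred 0.5447191150059051 -0.17336114255271706 tcp 0.5632116116715323 -0.12382633820267419 0.24147629890500388
ring rel -0.015553297754174644 0.03215727962156814
```

```bash
echo '{"steps":[[0.0,-0.36,0,0,0],[0.0,0,0,0.8,0],[0.0,0,0,0.8,0],[0.0,0,0,0.5,0],[0.0,0,0,0.25,0],[0.0,0,0,0.2,0],[0.0,0,0,0,0],[0.0,0,0,0,0]]}' | python3 inch.py; echo '{"steps":[[0.0,-0.08,0,0,0],[0.0,-0.08,0,0,0],[0.0,-0.04,0,0,0],[0.0,0,0,0,0]]}' | python3 inch.py
```

```text
t: 35.6
tool_pos: [0.5437, -0.2041, 0.1131]
orientation: [2.34, 2.093, 0.001]
force: [-0.6, 0.2, -0.0]
opening: 0.0007
gripper_force: 0.0
t: 36.0
tool_pos: [0.5446, -0.2125, 0.114]
orientation: [2.338, 2.093, 0.009]
force: [7.6, 9.6, 5.0]
opening: 0.0006
gripper_force: 5.1
```

```bash
echo '{"steps":[[0.0,-0.06,0,0,0],[0.0,-0.06,0,0,0],[0.0,0,0,0,0]]}' | python3 inch.py; echo '{"steps":[[0.0,-0.04,0,0,0],[0.0,-0.04,0,0,0],[0.0,0,0,0,0]]}' | python3 inch.py
```

```text
t: 36.3
tool_pos: [0.5416, -0.22, 0.1126]
orientation: [2.34, 2.094, 0.001]
force: [1.7, 7.0, 4.6]
opening: 0.0005
gripper_force: 3.6
t: 36.6
tool_pos: [0.5418, -0.2225, 0.1125]
orientation: [2.341, 2.094, 0.005]
force: [5.4, 7.7, 4.4]
opening: 0.0004
gripper_force: 4.6
```

```bash
echo '{"steps":[[0.0,0.24,0,0,0],[0.0,0.12,0,0,0],[0.0,0,0,-0.8,0],[0.0,0,0,-1,0],[0.09,0,0,-1,0],[0.09,0,0,-0.8,0],[0.09,0,0,0,0],[0.09,0,0,0,0],[0.09,0,0,0,0]]}' | python3 inch.py; python3 - <<'E'
from h import *
c=shot("wrist","w5")
cv2.imwrite("pics/w5c.png",cv2.resize(c["image"][120:320,190:430,::-1],None,fx=3,fy=3,interpolation=cv2.INTER_CUBIC))
E
```

```text
t: 37.5
tool_pos: [0.5417, -0.2051, 0.2894]
orientation: [-2.339, -2.093, 0.002]
force: [0.3, -0.1, -0.5]
opening: 0.0359
gripper_force: 0.0
```

View pics/w5c.png

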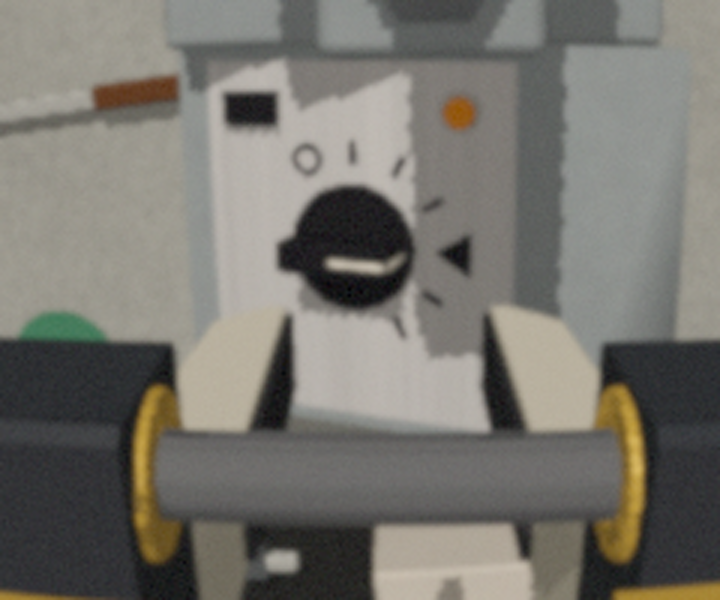

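The pointer bar lies along the line to the triangle, from (325,262) to (405,258), with the triangle at (455,255). The last picture is for checking the crank.

```bash
python3 - <<'E'
from h import *
c=shot("top","t2");b=shot("scene","s2")
f=lambda im,x,y:cv2.resize(im[y:y+80,x:x+78,::-1],None,fx=5,fy=5,interpolation=cv2.INTER_CUBIC)
cv2.imwrite("pics/fin.png",np.hstack([f(c["image"],295,145),f(b["image"],275,140)]))
def pj(c,X):
    p=c["R"]@np.array(X)+c["t"];return c["cx"]+c["fx"]*p[0]/p[2],c["cy"]+c["fx"]*p[1]/p[2]
y=np.radians(72.5);h=np.array([.568,-.047]);k=h+.07*np.array([np.cos(y),np.sin(y)])
for n,cc,o in(("top",c,(295,145)),("scene",b,(275,140))):
    for q in((*h,.231+.034),(*k,.231+.074)):u,v=pj(cc,q);print(n,(u-o[0])*5,(v-o[1])*5)
E
```

```text
top 212.7803975029599 258.5641576324308
top 68.62881639839713 198.81852467640115
scene 196.80815699635446 161.7376168083767
scene 349.33424329194196 79.90942914299723
```

View pics/fin.png

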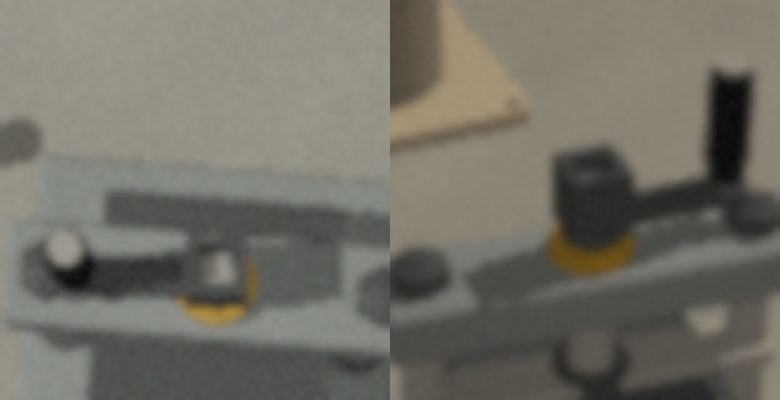

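Top view: hub at (218,262) and cap at (66,248), so the cap is not at the predicted (69,199). The crank is seated, but its yaw differs from where I released it, so I'll quantify that.

```bash
python3 - <<'E'
from h import *
c=robot.read_camera("top");b=robot.read_camera("scene")
for z in(.305,):
  k=at(c,295+66/5,145+248/5,z);h=at(c,295+218/5,145+262/5,z-.04)
  d=(k-h)[:2];print("top",k,h,np.linalg.norm(d),np.degrees(np.arctan2(d[1],d[0])))
  k=at(b,275+(732-390)/5,140+68/5,z);h=at(b,275+(592-390)/5,140+160/5,z-.04)
  d=(k-h)[:2];print("scene",k,h,np.linalg.norm(d),np.degrees(np.arctan2(d[1],d[0])))
E
```

```text
top [0.56583964 0.02114317 0.305     ] [ 0.566269   -0.04946628  0.265     ] 0.07061074711908667 90.34840073229438
scene [0.57786671 0.02172611 0.305     ] [ 0.56754527 -0.0441543   0.265     ] 0.06668404046947611 81.09589408014793
```

```bash
echo '{"steps":[[0.09,-0.4,0,-0.2,0],[0.09,-0.4,0,0,0],[0.09,0,0,0,0],[0.09,0,0,0,0],[0.09,0,0,0,0],[0.09,0,0,0,0],[0.09,0,0,0,0],[0.09,0,0,0,0],[0.09,0,0,0,0],[0.09,0,0,0,0],[0.09,0,0,0,0],[0.09,0,0,0,0],[0.09,0,0,0,0],[0.09,0,0,0,0],[0.09,0,0,0,0],[0.09,0,0,0,0],[0.09,0,0,0,0],[0.09,0,0,0,0],[0.09,0,0,0,0],[0.09,0,0,0,0]]}' | python3 inch.py | head -4; python3 - <<'E'
from h import *
for n,o,(x,y,w,h) in(("top","t2",(299,185,20,18)),("scene","s2",(335,148,22,36))):
    a=cv2.cvtColor(cv2.imread(f"pics/{o}.png"),6).astype(np.float32)[y:y+h,x:x+w];b=cv2.cvtColor(robot.read_camera(n)["image"],cv2.COLOR_RGB2GRAY).astype(np.float32)[y:y+h,x:x+w]
    print(n,cv2.phaseCorrelate(a,b),abs(a-b).mean())
E
```

```text
t: 39.75
tool_pos: [0.5381, -0.2452, 0.3014]
orientation: [-2.341, -2.095, -0.0]
force: [-0.4, -0.5, -0.2]
top ((-0.02971385061031917, 0.17353036946439104), 1.0427270160781013) 2.3722222
scene ((0.04399286766284405, -0.0003212881521257316), 1.023834494528947) 1.2184343
```

The crank is at rest, but I want to confirm the clamp by feel, since it turned back somewhat at release. I'll regrasp it.

```bash
echo '{"steps":[[0.054,0,0,-0.8,0],[0.054,0.8,0.032,-0.1,0],[0.054,0.8,0.032,0,0],[0.054,0.8,0.03,0,0],[0.054,0.8,0.03,0,0],[0.054,0.8,0.03,0,0],[0.054,0,0,0,0],[0.054,0,0,0,0]]}' | python3 inch.py 40 >/dev/null; python3 - <<'E'
from h import *
np.set_printoptions(precision=4,suppress=True)
s,M=st();p=s["tool_pos"];print(s["t"],p,np.degrees(np.arctan2(M[1,0],M[0,0])),s["force"],s["wrist_torque"],M.T@(np.array([.5681,-.0472,.2672])-p))
c=shot("wrist","w6")
# arm edges below hub: hub-to-handle direction from cap (dark/bright cap) is picked in tool frame
for y in(80,90,100):
    d=[np.cos(np.radians(y)),np.sin(np.radians(y))]
    print(y,[pfish(c,np.array([.568+r*d[0],-.047+r*d[1],z])) for r,z in((.035,.239),(.07,.305))])
g=cv2.cvtColor(c["image"],cv2.COLOR_RGB2GRAY)
r,cc=None,None
for y in(80,85,90,95):
    d=[np.cos(np.radians(y)),np.sin(np.radians(y))];u,v=pfish(c,np.array([.568+.07*d[0],-.047+.07*d[1],.305]));u,v=int(u),int(v)
    print(y,g[v-1:v+2,u-1:u+2].mean())
E
```

```text
40.65 [ 0.568  -0.0466  0.3465] 83.76452377516772 [ 0.471  -0.5117 -0.1524] [-0.0112 -0.078  -0.0178] [-0.0006  0.0002  0.0793]
80 [(np.float64(321.1029410151), np.float64(157.5360584924257)), (np.float64(325.8091650156177), np.float64(112.27359944006098))]
90 [(np.float64(313.60330497114376), np.float64(157.7175164164358)), (np.float64(305.12809081259604), np.float64(112.80144861717267))]
100 [(np.float64(306.2641543388556), np.float64(159.19881695067758)), (np.float64(284.99024555444754), np.float64(117.08893448498605))]
80 42.22222222222222
85 166.33333333333334
90 164.22222222222223
95 102.88888888888889
```

```bash
python3 - <<'E'
from h import *
c=shot("wrist");g=cv2.cvtColor(c["image"],cv2.COLOR_RGB2GRAY)
for r in g[96:130:3,285:345:3]:print(*r)
E
```

```text
146 135 148 151 149 118 78 68 59 73 81 90 84 83 81 83 83 114 147 146
147 134 148 150 144 83 116 147 151 144 101 56 77 74 79 81 78 124 144 144
148 132 142 143 95 150 164 167 168 170 165 123 50 69 75 76 80 123 144 147
147 133 145 106 136 169 166 167 169 166 168 167 101 49 72 73 90 101 142 149
147 131 146 96 165 171 165 165 168 168 166 167 142 37 67 82 101 99 129 150
146 132 138 92 167 169 165 165 169 167 166 169 148 35 70 92 103 109 130 151
148 132 140 78 162 170 167 161 168 167 167 169 145 38 81 102 101 135 149 150
143 132 144 86 151 169 168 163 167 167 168 167 106 34 93 101 122 150 150 148
145 130 142 121 74 156 166 163 167 168 161 134 38 54 96 104 138 149 148 150
97 118 144 144 94 67 139 154 159 153 113 35 36 66 99 114 149 149 151 149
89 113 145 148 146 98 35 51 50 39 27 34 57 65 102 148 148 149 150 151
82 113 145 147 150 125 53 53 42 46 56 55 59 65 101 143 148 150 150 150
```

Scaled: 0.03 m is 0.6, 0.0185 m is 0.37, -0.07 rad is -0.7.

```bash
echo '{"steps":[[0.054,-0.012,0.004,0.6,-0.7],[0.054,0,0,0.6,0],[0.054,0,0,0.37,0],[0.04,0,0,0,0],[0.02,0,0,0,0],[0.02,0,0,0,0],[0.02,0,0,0,0]]}' | python3 inch.py 60 >/dev/null; python3 q.py; echo '{"steps":[[0.02,0,0,0.002,1]]}' | python3 inch.py>/dev/null; python3 q.py; echo '{"steps":[[0.02,0,0,0.002,1]]}' | python3 inch.py>/dev/null; python3 q.py; echo '{"steps":[[0.02,0,0,0,0]]}' | python3 inch.py>/dev/null; python3 q.py
```

```text
41.45 [ 0.5683 -0.0486  0.27  ] [-3.0249 -1.0322  2.118 ] 0.029449296275636964 [-0.2086  0.372   0.1257] -0.1333365411450653 87.62374667408781
41.55 [ 0.5681 -0.0486  0.2699] [-5.6445 -1.607   5.9158] 0.02968713392123584 [-0.2759  1.0147  0.3138] -0.033001380249571936 81.88385181208108
41.65 [ 0.568  -0.0486  0.2699] [-6.9355 -0.7959  6.7578] 0.029726003069517955 [-0.2945  1.2365  0.3437] 0.07032255777418119 75.9696080545628
41.75 [ 0.568  -0.0485  0.27  ] [-6.428  -2.618   5.5918] 0.029366740397820862 [-0.3268  1.0621  0.1652] 0.0701335131742061 75.98053215827457
```

```bash
echo '{"steps":[[0.02,0,0,-0.02,0],[0.02,0,0,-0.02,0]]}' | python3 inch.py>/dev/null; python3 q.py; echo '{"steps":[[0.02,0,0,0,0.5]]}' | python3 inch.py>/dev/null; python3 q.py; echo '{"steps":[[0.02,0,0,0,0.5]]}' | python3 inch.py>/dev/null; python3 q.py
```

```text
41.95 [ 0.568  -0.0485  0.27  ] [-1.4437 -3.3431 -6.2268] 0.02902318052242553 [-0.7034  0.0406  0.1524] 0.06659920630617053 76.18162449666903
42.05 [ 0.5679 -0.0485  0.27  ] [-2.6636 -3.7403 -1.766 ] 0.02964938208405369 [-0.6418  0.5286  0.3959] 0.11670091023895962 73.31202721159153
42.15 [ 0.5678 -0.0485  0.27  ] [-3.3416 -3.8596 -0.3342] 0.029564481771839762 [-0.6417  0.5823  0.4303] 0.16832303389161882 70.35563178472464
```

Lifting off the load does not lower the torque (0.43 N m at the same angle as before), so the resistance is real squeeze and the platen is clamped. I'll seat the crank, ease off and release.

Scaled: 0.001 m is 0.02, -0.05 rad is -0.5.

```bash
echo '{"steps":[[0.02,0,0,0.02,0],[0.02,0,0,0.02,-0.5],[0.02,0,0,0,-0.5],[0.02,0,0,0,-0.5],[0.02,0,0,0,0]]}' | python3 inch.py>/dev/null; python3 q.py; echo '{"steps":[[0.054,0,0,0,0],[0.054,0,0,0,0],[0.054,0,0,0,0],[0.054,0,0,-0.2,0],[0.054,0,0,-0.6,0],[0.054,0,0,-0.8,0],[0.054,0,0,0,0],[0.054,0,0,0,0]]}' | python3 inch.py>/dev/null; python3 - <<'E'
from h import *
np.set_printoptions(precision=4,suppress=True)
c=shot("wrist","w7");s,M=st();p=s["tool_pos"];print(p,s["force"])
g=cv2.cvtColor(c["image"],cv2.COLOR_RGB2GRAY)
for y in(70,80,90):
    d=[np.cos(np.radians(y)),np.sin(np.radians(y))];print(y,pfish(c,np.array([.568+.07*d[0],-.047+.07*d[1],.305])))
n,l,stt,ce=cv2.connectedComponentsWithStats((g[90:140,270:360]>158).astype(np.uint8))
for i in range(1,n):
    if stt[i,4]>100:print(ce[i]+[270,90],stt[i])
b=cv2.cvtColor(robot.read_camera("scene")["image"],cv2.COLOR_RGB2GRAY);a=cv2.cvtColor(cv2.imread("pics/s2.png"),6)
print("hub shift px",cv2.phaseCorrelate(np.float32(a[165:195,300:328]),np.float32(b[165:195,300:328])))
E
```

```text
42.65 [ 0.5681 -0.0485  0.2699] [-7.2323 -2.777   8.4857] 0.02953765294985446 [-0.5073  1.3462  0.1793] 0.014803496184864172 79.15520503224593
[ 0.5683 -0.0479  0.3482] [ 0.2177 -0.0135  0.4649]
70 (np.float64(334.094638417789), np.float64(111.75240550093862))
80 (np.float64(313.84006037544), np.float64(110.31626045993839))
90 (np.float64(293.68770129310514), np.float64(112.60835403875133))
[296.5388 112.2169] [ 15  11  24  23 438]
hub shift px ((0.03323441479376399, -0.15058454924975173), 1.0293243714173634)
```

```bash
python3 -c "
from plant import robot
print(robot.close_job())"
```

```text
the job is handed in; nothing more can be done
None
```

The job is handed in at about 44 s of the 72 s allowed, but no verdict came back. The crank sat home on the screw at the last check. The mould is clamped, judging by the screw's torque; the crank eased back about 0.3 rad on release, then held still. The selector pointed at the triangle in my last view of it.

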